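Wind the power-cut radio on the hall console

TASK

Swing the folded handle of the orange wind-up radio up until it stands upright, wind the crank with it one full turn clockwise (seen from above) so that the crank arm is back where it started, then fold the handle down flat again and let go. Do not touch the blue wind-up charger next to it, and do not push the key bowl about.

Things in the scene. Friction and masses are not known exactly. Their poses are not given: they have to be found in the camera images.
- radio: Orange box-shaped wind-up radio on non-slip feet (it does not move): 100 mm (its x) by 170 mm (its y) by 60 mm high. Origin at the centre of its underside, z up; front with black grille and white dial faces its -x. On its top's centre a crank turns about the upright axis: steel hub 16 mm across, flat aluminium arm 12 mm wide, 72 to 78 mm above the origin, pointing to the radio's +y at the start
- radio_crank (a joint): Crank of the orange radio, rad: 0 at the start (arm along the radio's +y), grows clockwise seen from above, 6.28 after one full turn. No end stops; light friction (0.025 N m), stays where left. At the arm's end, 65 mm from the crank's axis and 89 mm above the radio's origin, lugs (14 mm wide over the pin, tops at 93 mm) hold the level hinge of the folding handle, square to the arm
- radio_handle (a joint): Folding handle of the orange radio's crank, rad: a steel stem 7 mm thick with the black ball at its end. 0 = folded inwards flat over the arm (end stop), 1.57 = upright above the hinge, 1.75 = outer end stop, leaning a little outwards. Light friction (0.012 N m) holds it at any angle. The ball moves in the upright plane through the arm
- radio_knob (a point): Centre of the black ball, 20 mm in diameter, at the end of the orange radio's handle, 42 mm from the handle's hinge. In the radio's frame it is at (0, 23, 89) mm when folded at the start and at (0, 65, 131) mm when first swung upright. The ball swivels freely every way on the stem's end, so a hand holding it need not turn while folding or cranking; its axes mean nothing
- charger: Blue wind-up charger of the same size and form, with the same crank and folded handle on top and a white lamp bar on its front: a bystander, not to be touched. Origin at the centre of its underside, z up, front facing its -x. It stands on the other half of the console; the two may have swapped places
- bowl: Shallow white porcelain bowl, 150 mm across and 40 mm high, with two keys on a steel ring in it, loose in the row of things behind the radio and the charger: a bystander. Origin at the centre of its underside, z up

How it is judged:
By the outcome, as a careful person would: the job done as asked, in the order asked, and still so for the second after the job is handed in, with the robot touching nothing.
It also fails if it takes over 54 s, if anything falls off the work surface, if the arm or the gripper's body presses on something with over 40 N, if the wrist force passes 120 N, or if a joint passes its speed limit or range.

ROBOT

A 6-joint arm with a two-finger parallel gripper is mounted at the origin on the work surface. World frame = base frame: x ahead of the robot, y to its left, z up, the work surface at z = 0. Lengths are in m, angles in rad, forces in N, time in s.
With the tool pointing down it reaches from about 0.35 to 0.975 m from the base axis. Payload 4.9 kg.
Tool frame: the origin (TCP) lies at the very end of the fingers, on their centre line; the grasp point (between the pads) lies 19 mm behind it; z points along the fingers, y is the line along which they close (so a half turn about z gives the same grasp; the last joint's range is limited). The gripper opens to 85 mm and grips with 20 to 120 N. Pads are 22 mm wide; open, the fingers measure 114 mm over their backs; the gripper's body (76 mm by 85 mm) begins 54 mm behind the grasp point. The pads swing forward as they close: fully open they stand 13 mm farther back than shut.
Start: joints at [1.02, 0.053, 1.613, -0, 1.476, -0.119], TCP at [0.262, 0.568, 0.231] pointing down, gripper open.
Joint ranges: [-3.01, 3.01], [-1.01, 2.22], [0.06, 2.58], [-1.02, 4.17], [0.09, 2.62], [-3.14, 3.14]. Speed limits (rad/s): [2.57, 2.57, 3.14, 3.14, 3.14, 3.14].

INTERFACE

Orientations are given as a rotation vector (axis times angle).
In Python, from station import ctrl, imaging gives the robot as it stands.
- The arm moves only by the tool play_rows, never from a script. Its argument "series" is a list of rows, each a list of 3 entries, a list of its own where there are three numbers: the opening, from 0 (shut) to 1 (fully open), then the shift along the tool's x, y, z each as a share of 0.05 m, from -1 to 1, then the turn, a rotation vector about the tool's x, y, z each as a share of 8 degrees, from -1 to 1. In form: [[grip, [dx, dy, dz], [ax, ay, az]], ...]. A call has 1 to 8 rows; each row shifts and turns the commanded pose from where the row before left it, along the tool's axes as they then stand; what a row does not reach is not made up. A row lasts 1/8 s, in which the tool goes at most 62.5 mm and 10.7 degrees, less where a joint would pass 70% of its speed; a pose out of reach is approached as far as the arm can. A call with a number of a shift or a turn outside -1 to 1 is refused whole. A call with a gripper value outside its range is refused whole. The fingers move at their own pace and stop on an object; "force" is the grip in N (left out, the last holds). Time passes only in rows, so rows that do not move let the fingers close. It gives the time, the measured TCP pose, the force, the opening and the grip force at its end, in the units of the state.
- ctrl.get_obs(): the state, without advancing time (a new reading comes with each control period).
- imaging.get_image(name): name is "scene" or "top" or "wrist"; returns a dict with "color" (480x640x3 uint8, blue, green, red), "fx", "fy", "cx", "cy" (pixels), "extrinsics" (4x4, takes a point from world to camera coordinates); the wrist camera has in their place "hand_eye" (4x4, takes a point from camera to tool coordinates, whose origin is the TCP and whose axes are the flange's). Camera axes: x right, y down, z forward; pixel columns grow to the right and rows downward; lengths in m; the calibration is good to about 2 mm. The wrist camera is an equidistant fisheye: a pixel r from the principal point sees the ray r / f radians off the axis. A picture is of the moment at which its call begins: read the wrist's pose just before it. There is no depth.
- ctrl.finish_job(): hands the job in; it is judged then, once.
The state is a dict: "t": time; "q": joint angles; "dq": joint speeds; "effort": joint torques, N m; "tool_pos": TCP position; "tool_rot": TCP orientation; "contact_force": force on the tool from outside, world axes, zero at the start; "wrist_torque": the same for the moment, N m; "opening": finger opening in m; "grip_force": force on a finger pad.
Only numpy, scipy, OpenCV 4.12 (cv2) and the standard library are available. Lean on these libraries where they do the work, as an engineer would, in place of code of your own. Each camera call takes 0.05 s, during which the arm holds its last target. There are 200 camera calls.

## Working session

There is one attempt and no reset: what is moved stays moved. The work goes in short steps, Python scripts to look and compute and a tool call to move; the robot and the scene stay as the last step left them, time stands still between calls to the robot, and variables do not carry over. Pictures are saved under pics/ and viewed, at most 10 in all, crops included, and the job is handed in when it is done.

Besides the shell and the picture viewer there is one more tool, called by a JSON object that holds its "method" and its "body", one argument or row to a line. play_rows: Moves the arm, as the interface text tells. Shift numbers are shares of 0.05 m and turn numbers shares of 8 degrees, none past 1 either way. Its arguments: {"type":"object","properties":{"series":{"type":"array"},"force":{"type":"number"}},"required":["series"]}

```bash
mkdir -p pics
python3 - <<'E'
from station import ctrl, imaging
import cv2,numpy as np
o=ctrl.get_obs();print({k:np.round(v,3) for k,v in o.items()})
for n in("scene","top"):
    d=imaging.get_image(n);cv2.imwrite(f"pics/{n}1.png",d["color"]);print(n,d["fx"],d["fy"],d["cx"],d["cy"],np.round(d["extrinsics"],4).tolist())
E
```

```text
{'t': np.float64(0.0), 'q': array([ 1.02 ,  0.053,  1.614,  0.   ,  1.476, -0.119]), 'dq': array([-0.001, -0.001, -0.   , -0.   ,  0.001,  0.001]), 'effort': array([ 1.0000e-03, -3.9367e+01, -3.7019e+01,  0.0000e+00,  7.0000e-03,
        0.0000e+00]), 'tool_pos': array([0.261, 0.567, 0.23 ]), 'tool_rot': array([-6.730e-01, -3.068e+00,  3.000e-03]), 'contact_force': array([-0.069, -1.25 , -0.399]), 'wrist_torque': array([ 0.037,  0.028, -0.026]), 'grip_force': np.float64(0.0), 'opening': np.float64(0.086)}
scene 604.1053433970345 604.1053433970345 326.1933147517502 237.77609583443817 [[0.7648, 0.6441, 0.0144, -0.5004], [0.5105, -0.5922, -0.6235, -0.2602], [-0.3931, 0.4842, -0.7817, 1.3777], [0.0, 0.0, 0.0, 1.0]]
top 537.4245254406085 537.4245254406085 320.1958528543853 236.24712595465283 [[-0.0133, -0.9993, 0.0347, 0.013], [-0.983, 0.0068, -0.1833, 0.6209], [0.1829, -0.0366, -0.9825, 0.8133], [0.0, 0.0, 0.0, 1.0]]
```

View pics/scene1.png

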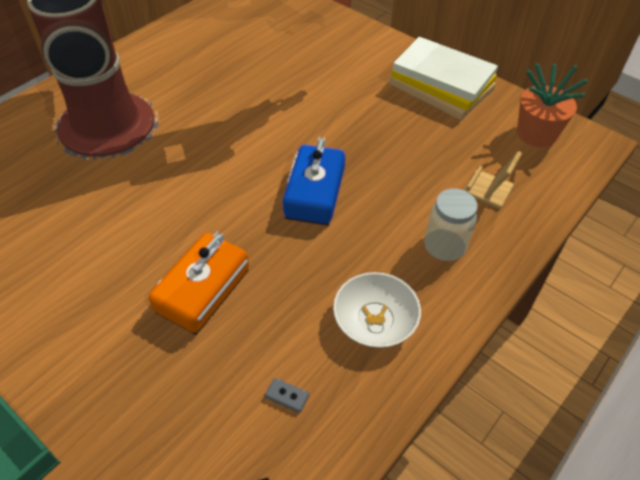

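View pics/top1.png

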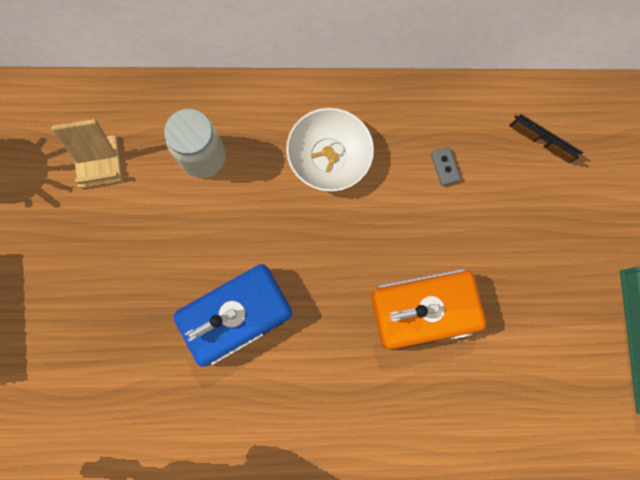

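The scene view shows the orange radio's ball at about (204,253), and the top view at (421,311). The arm points left (+y) in the top view, with the lug end near (395,316). The bowl is at (330,150) and the charger at (232,315), both well clear. I'll fit the radio pose next.

```bash
cat > h.py <<'E'
from station import ctrl, imaging
import cv2,numpy as np
from scipy.optimize import least_squares
from scipy.spatial.transform import Rotation as R
def proj(d,P):
    E=d["extrinsics"];c=np.asarray(P)@E[:3,:3].T+E[:3,3]
    return np.c_[d["fx"]*c[:,0]/c[:,2]+d["cx"],d["fy"]*c[:,1]/c[:,2]+d["cy"]]
def dark(img,u,v,r=12,th=50):
    m=np.zeros(img.shape[:2],bool);m[v-r:v+r,u-r:u+r]=img[v-r:v+r,u-r:u+r].max(2)<th
    ys,xs=np.nonzero(m);return np.array([xs.mean(),ys.mean()]),len(xs)
def orange(img):
    h=cv2.cvtColor(img,cv2.COLOR_BGR2HSV);return ((h[...,0]>8)&(h[...,0]<20)&(h[...,1]>225)&(h[...,2]>170)).astype(np.uint8)
def w2r(p,P):
    x,y,a=p;c,s=np.cos(a),np.sin(a);P=np.asarray(P);return np.c_[x+c*P[:,0]-s*P[:,1],y+s*P[:,0]+c*P[:,1],P[:,2]]
E
python3 - <<'E'
from h import *
D={n:imaging.get_image(n) for n in("scene","top")}
b={}
for n,u,v in(("scene",204,253),("top",421,311)):
    b[n]=dark(D[n]["color"],u,v,8); print(n,b[n])
    m=orange(D[n]["color"]);k,l,s,c=cv2.connectedComponentsWithStats(m);i=1+s[1:,4].argmax();print(s[i],c[i])
ends={"scene":(219,237),"top":(393,317)}; hub={"scene":(198,271),"top":(432,309)}
f=lambda p:np.concatenate([(proj(D[n],w2r(p,[[0,.023,.089],[0,.070,.089],[0,0,.06]]))-[b[n][0],ends[n],hub[n]]).ravel() for n in D])
s=least_squares(f,[.4,-.1,0.1]);print(s.x,s.fun.round(1))
g=lambda P:np.concatenate([(proj(D[n],[P])[0]-b[n][0]) for n in D])
t=least_squares(g,[.4,-.1,.09]);print(t.x,t.fun)
for n in D:
    im=D[n]["color"].copy()
    q=proj(D[n],w2r(s.x,[[i,j,z] for z in(.0,.06) for i,j in((-.05,-.085),(.05,-.085),(.05,.085),(-.05,.085))])).astype(int)
    for k in(0,4):cv2.polylines(im,[q[k:k+4]],True,(0,255,0),1)
    u,v=map(int,b[n][0]);c=im[max(v-75,0):v+75,u-100:u+100];cv2.imwrite(f"pics/o_{n}.png",cv2.resize(c,None,fx=2,fy=2))
a=cv2.imread("pics/o_scene.png");bb=cv2.imread("pics/o_top.png");cv2.imwrite("pics/o.png",np.hstack([a,bb]))
E
```

```text
scene (array([203.75      , 252.51923077]), 52)
[ 150  233   97   85 3374] [196.95554238 278.18227623]
top (array([421.75342466, 310.56164384]), 73)
[ 372  271  114   78 5354] [428.75476279 309.82293612]
[ 0.50267403 -0.16934623  0.17831613] [-0.8  0.2  0.2 -2.6 -0.7  0.8  0.4 -0.2 -0.7 -0.7  0.2 -0.5]
[ 0.49864164 -0.14579328  0.0886198 ] [-0.31352858  0.00365611 -0.21231017 -0.17731084]
```

View pics/o.png

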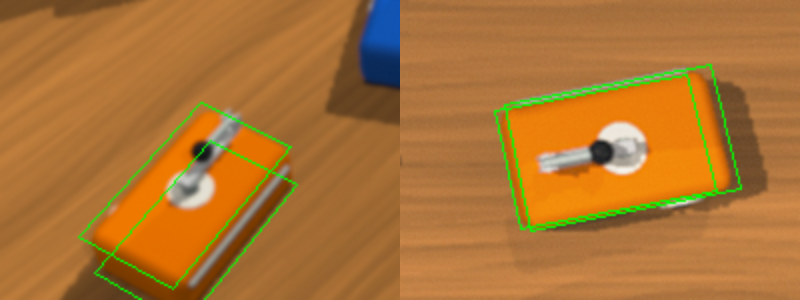

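The overlay's yaw is slightly too large. I'll refine it by fitting the silhouette in both views.

Run:
```python
from h import *
from scipy.optimize import minimize
D={n:imaging.get_image(n) for n in("scene","top")}
M={}
for n in D:
    h=cv2.cvtColor(D[n]["color"],cv2.COLOR_BGR2HSV)
    m=((h[...,0]>5)&(h[...,0]<22)&(h[...,1]>222)).astype(np.uint8)
    m=cv2.morphologyEx(m,cv2.MORPH_OPEN,np.ones((3,3)))
    k,l,s,c=cv2.connectedComponentsWithStats(m);i=1+s[1:,4].argmax();print(n,s[i])
    cs,_=cv2.findContours((l==i).astype(np.uint8),0,2);z=np.zeros_like(m);cv2.fillConvexPoly(z,cv2.convexHull(cs[0]),1);M[n]=z
    print(cv2.minAreaRect(cs[0]))
C=[[i,j,z] for z in(.004,.06) for i in(-.05,.05) for j in(-.085,.085)]
ball={"scene":(203.75,252.52),"top":(421.75,310.56)}
def cost(p,full=False):
    r=[]
    for n in D:
        q=cv2.convexHull(proj(D[n],w2r(p,C)).astype(np.float32));z=np.zeros((480,640),np.uint8)
        cv2.fillConvexPoly(z,np.round(q*16).astype(np.int32),1,shift=4)
        iou=(z&M[n]).sum()/(z|M[n]).sum();e=np.linalg.norm(proj(D[n],w2r(p,[[0,.023,.089]]))[0]-ball[n]);r+=[iou,e]
    return r if full else 2-r[0]-r[2]+.01*(r[1]+r[3])
best=min((minimize(cost,[.4986+.023*np.sin(a),-.1458-.023*np.cos(a),a],method="Nelder-Mead",options=dict(initial_simplex=[[.4986+.023*np.sin(a),-.1458-.023*np.cos(a),a],[.505,-.17,a],[.498,-.165,a],[.50,-.17,a+.08]])) for a in(.05,.1,.15,.2)),key=lambda s:s.fun)
print(best.x,cost(best.x,True))
o=[]
for n in D:
    im=D[n]["color"].copy();q=np.int32(proj(D[n],w2r(best.x,C)))
    for k in(0,4):cv2.polylines(im,[q[[k,k+1,k+3,k+2]]],True,(0,255,0),1)
    u,v=map(int,ball[n]);o.append(cv2.resize(im[v-75:v+75,u-100:u+100],None,fx=2,fy=2))
cv2.imwrite("pics/o2.png",np.hstack(o))
```

```text
scene [ 149  233   99   99 4347]
((198.9534149169922, 280.4623718261719), (61.36758804321289, 103.04727935791016), 38.92754364013672)
top [ 372  272  114   77 5405]
((428.09619140625, 309.9808044433594), (61.188232421875, 106.88330078125), 78.69007110595703)
[ 0.50325196 -0.16840426  0.19871088] [np.float64(0.8616957306073362), np.float64(0.35576359526538204), np.float64(0.904083044982699), np.float64(0.2609334799322563)]
```

View pics/o2.png

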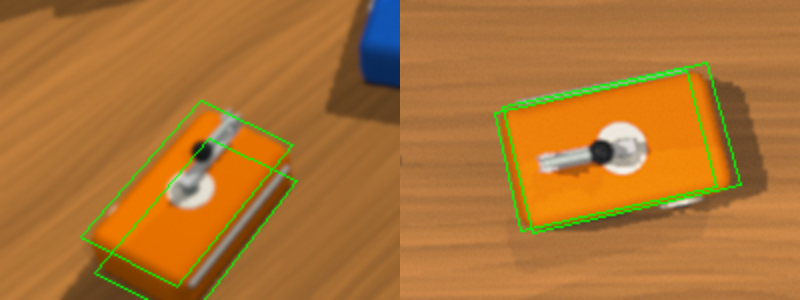

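The refined pose is about (0.503, -0.168) with yaw about 0.185, and the ball is at (0.4986, -0.1458, 0.089). I'll turn the tool square to the arm first.

{"method": "play_rows", "body": {
  "series": [
    [1,[0,0,0],[0,0,0.977]],
    [1,[0,0,0],[0,0,0.977]],
    [1,[0,0,0],[0,0,0.977]],
    [1,[0,0,0],[0,0,0.977]],
    [1,[0,0,0],[0,0,0.977]],
    [1,[0,0,0],[0,0,0.977]],
    [1,[0,0,0],[0,0,0.977]]
  ]
}}

```text
t: 1.18
tool_pos: [0.2615, 0.5675, 0.2312]
tool_rot: [2.013, 2.412, -0.0]
contact_force: [-0.6, 0.0, -0.6]
opening: 0.0852
grip_force: 0.0
```

```bash
cat >> h.py <<'E'
def st():
    o=ctrl.get_obs();r=R.from_rotvec(o["tool_rot"]);m=r.as_matrix()
    print("t",round(float(o["t"]),2),"p",np.round(o["tool_pos"],4),"yaw_y",np.degrees(np.arctan2(m[1,1],m[0,1])).round(2),"z",m[:,2].round(4),"F",np.round(o["contact_force"],1),"open",round(float(o["opening"]),4),"grip",round(float(o["grip_force"]),1),"q",np.round(o["q"],2))
    return np.array(o["tool_pos"]),m
def rows(pts,p,m,turn=None):
    out=[]
    for q in pts:
        out.append(np.round((m.T@(np.array(q)-p))/.05,3).tolist());p=np.array(q)
    print(out)
E
python3 - <<'E'
from h import *
p,m=st()
t=np.array([.4986,-.1458,.20]);n=17
rows([p+(t-p)*i/n for i in range(1,3)],p,m)
print(np.round(m.T@(t-p)/.05,3))
# tilt correction
yd=np.radians(10.6);G=np.c_[[np.sin(yd),-np.cos(yd),0],[np.cos(yd),np.sin(yd),0],[0,0,-1]]
print("turn",np.degrees(R.from_matrix(m.T@G).as_rotvec())/8)
E
```

```text
t 1.18 p [0.2615 0.5675 0.2312] yaw_y 10.29 z [-1.e-04 -2.e-04 -1.e+00] F [-0.6  0.  -0.6] open 0.0852 grip 0.0 q [ 1.02  0.05  1.61 -0.    1.48  0.84]
[[-0.876, 0.125, 0.037], [-0.876, 0.125, 0.037]]
[-14.884   2.117   0.626]Traceback (most recent call last):
  File "<stdin>", line 8, in <module>
  File "scipy/spatial/transform/_rotation.pyx", line 1143, in scipy.spatial.transform._rotation.Rotation.from_matrix
ValueError: Non-positive determinant (left-handed or null coordinate frame) in rotation matrix 0: [[-9.99985151e-01  5.44560499e-03  2.07507923e-04]
 [ 5.44564208e-03  9.99985156e-01  1.78595451e-04]
 [ 2.06532283e-04 -1.79722812e-04  9.99999963e-01]].
```

{"method": "play_rows", "body": {
  "series": [
    [1,[-0.5,0.07,0.02],[0,0,0]],
    [1,[-0.93,0.132,0.04],[0,0,0]],
    [1,[-0.93,0.132,0.04],[0,0,0]],
    [1,[-0.93,0.132,0.04],[0,0,0]],
    [1,[-0.93,0.132,0.04],[0,0,0]],
    [1,[-0.93,0.132,0.04],[0,0,0]],
    [1,[-0.93,0.132,0.04],[0,0,0]],
    [1,[-0.93,0.132,0.04],[0,0,0]]
  ]
}}

```text
t: 2.17
tool_pos: [0.3748, 0.2307, 0.2164]
tool_rot: [2.007, 2.416, 0.001]
contact_force: [0.2, -0.8, 0.3]
opening: 0.0859
grip_force: 0.0
```

{"method": "play_rows", "body": {
  "series": [
    [0.6,[-0.93,0.132,0.04],[0,0,0]],
    [0.6,[-0.93,0.132,0.04],[0,0,0]],
    [0.6,[-0.93,0.132,0.04],[0,0,0]],
    [0.6,[-0.93,0.132,0.04],[0,0,0]],
    [0.6,[-0.93,0.132,0.04],[0,0,0]],
    [0.6,[-0.93,0.132,0.04],[0,0,0]],
    [0.6,[-0.93,0.132,0.04],[0,0,0]]
  ]
}}

```text
t: 3.05
tool_pos: [0.4799, -0.081, 0.2024]
tool_rot: [2.008, 2.415, 0.001]
contact_force: [0.5, 1.0, 0.4]
opening: 0.051
grip_force: 0.0
```

Run:
```python
from h import *
p,m=st()
d=imaging.get_image("wrist");cv2.imwrite("pics/w1.png",d["color"])
np.set_printoptions(suppress=True)
print(d["fx"],d["cx"],d["cy"],d["hand_eye"].round(4) if hasattr(d["hand_eye"],"round") else d["hand_eye"])
print(np.round(m.T@(np.array([.4986,-.1458,.13])-p)/.05,3))
```

```text
t 3.05 p [ 0.4799 -0.081   0.2024] yaw_y 10.53 z [ 7.e-04 -0.e+00 -1.e+00] F [0.5 1.  0.4] open 0.051 grip 0.0 q [-0.32 -0.27  1.96  0.    1.45 -0.5 ]
371.64829954431775 318.23543609306375 232.51991064190568 [[ 0.0005 -0.9457 -0.3252  0.083 ]
 [ 1.      0.0004  0.0004  0.0004]
 [-0.0002 -0.3252  0.9457 -0.1421]
 [ 0.      0.      0.      1.    ]]
[-1.342  0.13   1.449]
```

View pics/w1.png

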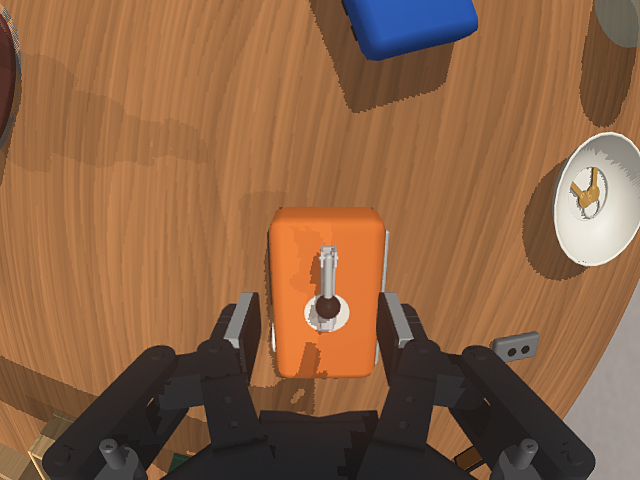

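The wrist view shows the radio almost square under the gripper, with the ball at (328,306), the lugs at (329,252) and the hub near (326,318). I'll refine the position from these pixels.

```bash
cat >> h.py <<'E'
def wray(d,p,m,uv,z):
    x,y=(uv[0]-d["cx"])/d["fx"],(uv[1]-d["cy"])/d["fx"];r=np.hypot(x,y);v=np.array([np.sin(r)*x/r,np.sin(r)*y/r,np.cos(r)])
    H=d["hand_eye"];o=p+m@H[:3,3];v=m@(H[:3,:3]@v);return o+v*(z-o[2])/v[2]
E
python3 - <<'E'
from h import *
p,m=st();d=imaging.get_image("wrist")
b,n=dark(d["color"],328,306,14,70);print(b,n)
B=wray(d,p,m,b,.089);L=wray(d,p,m,(329,255),.091);Hb=wray(d,p,m,(325.5,314),.06)
print("ball",B,"lug",L,"disc",Hb)
e=L-B;print("yaw lug-ball",np.arctan2(-e[0],e[1]),np.hypot(*e[:2]))
h=cv2.cvtColor(d["color"],cv2.COLOR_BGR2HSV);mk=((h[...,0]>5)&(h[...,0]<16)&(h[...,1]>195)).astype(np.uint8)
mk=cv2.morphologyEx(mk,cv2.MORPH_OPEN,np.ones((5,5)))
for row in(230,240,260,280,330,350):
    xs=np.nonzero(mk[row,250:400])[0]+250
    l,r=wray(d,p,m,(xs[0],row),.058),wray(d,p,m,(xs[-1],row),.058);print(row,xs[[0,-1]],((l+r)/2).round(4),np.linalg.norm(l-r).round(3))
E
```

```text
t 3.1 p [ 0.4809 -0.0854  0.2022] yaw_y 10.33 z [ 0.001 -0.004 -1.   ] F [-1.6 -3.5  0.4] open 0.0515 grip 0.0 q [-0.33 -0.27  1.96 -0.    1.45 -0.51]
[330.07317073 302.12195122] 41
ball [ 0.5020154  -0.14591105  0.089     ] lug [ 0.49324895 -0.10564136  0.091     ] disc [ 0.5044494  -0.17496353  0.06      ]
yaw lug-ball 0.21434941519460504 0.04121284146896755Traceback (most recent call last):
  File "<stdin>", line 11, in <module>
IndexError: index 0 is out of bounds for axis 0 with size 0
```

{"method": "play_rows", "body": {
  "series": [
    [0.55,[-0.5,0.05,0.2],[0,0,0]],
    [0.55,[-0.5,0.05,0.4],[0,0,0]],
    [0.55,[-0.26,0.03,0.4],[0,0,0]],
    [0.55,[0,0,0.2],[0,0,0]],
    [0.55,[0,0,0],[0,0,0]],
    [0.55,[0,0,0],[0,0,0]],
    [0.55,[0,0,0],[0,0,0]]
  ]
}}

```text
t: 4.03
tool_pos: [0.498, -0.1399, 0.1434]
tool_rot: [2.006, 2.416, 0.001]
contact_force: [-0.6, -0.9, 0.1]
opening: 0.0471
grip_force: 0.0
```

Run:
```python
from h import *
p,m=st();d=imaging.get_image("wrist")
cv2.imwrite("pics/w2.png",cv2.resize(d["color"][180:400,200:460],None,fx=3,fy=2.7)[:600,:800] )
cv2.imwrite("pics/w2.png",cv2.resize(d["color"][200:400,210:450],None,fx=3,fy=3))
np.savez("w2.npz",p=p,m=m)
print(np.round(m.T@(np.array([.500,-.1458,.075])-p)/.05,3))
```

```text
t 4.03 p [ 0.498  -0.1399  0.1434] yaw_y 10.59 z [ 1.8e-03 -7.0e-04 -1.0e+00] F [-0.6 -0.9  0.1] open 0.0471 grip 0.0 q [-0.42 -0.14  1.95  0.    1.33 -0.6 ]
[-0.122  0.015  1.369]
```

View pics/w2.png

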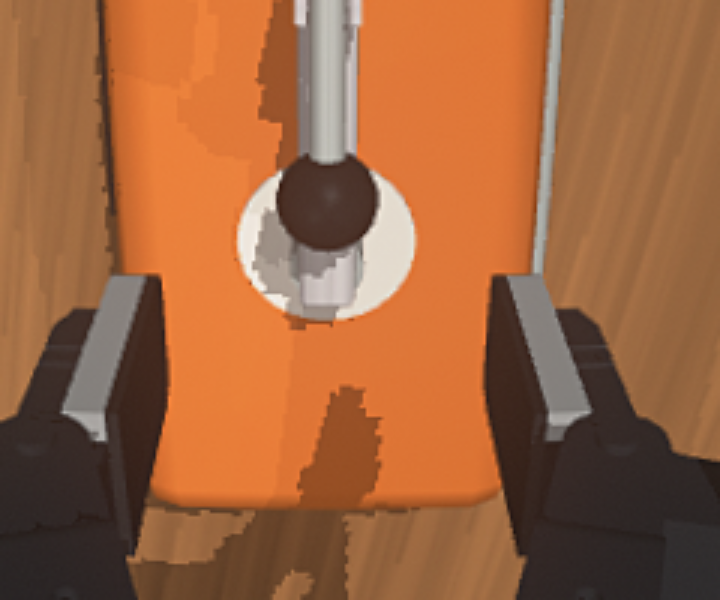

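The ball is at full-frame (319.3, 266.7), the disc centre at (319, 280.7) and the lugs at (319.3, 203). The arm is parallel to the tool's x axis and centred between the pads.

Run:
```python
from h import *
z=np.load("w2.npz");p,m=z["p"],z["m"];d=imaging.get_image("wrist")
for n,uv,h in(("ball",(319.3,266.7),.089),("disc",(319,280.7),.061),("lug",(319.3,205),.092)):
    P=wray(d,p,m,uv,h);print(n,P.round(4),"tool mm",(m.T@(P-p)*1e3).round(1))
p,m=st()
```

```text
ball [ 0.5003 -0.1452  0.089 ] tool mm [-5.5  1.1 54.4]
disc [ 0.5044 -0.1678  0.061 ] tool mm [-28.5   1.   82.5]
lug [ 0.4933 -0.1082  0.092 ] tool mm [32.1  1.  51.4]
t 4.12 p [ 0.4979 -0.14    0.1431] yaw_y 10.57 z [ 1.2e-03 -5.0e-04 -1.0e+00] F [ 0.1 -0.6  0.4] open 0.0468 grip 0.0 q [-0.42 -0.14  1.95  0.    1.33 -0.6 ]
```

{"method": "play_rows", "body": {
  "series": [
    [0.5,[-0.11,0.02,0.3],[0,0,0]],
    [0.5,[0,0,0.4],[0,0,0]],
    [0.5,[0,0,0.4],[0,0,0]],
    [0.5,[0,0,0.22],[0,0,0]],
    [0.5,[0,0,0.1],[0,0,0]],
    [0.5,[0,0,0],[0,0,0]],
    [0.5,[0,0,0],[0,0,0]]
  ]
}}

```text
t: 5.0
tool_pos: [0.5001, -0.1457, 0.0721]
tool_rot: [2.007, 2.415, 0.001]
contact_force: [-0.3, -0.2, -0.4]
opening: 0.0425
grip_force: 0.0
```

{"method": "play_rows", "body": {
  "series": [
    [0.1,[0,0,0],[0,0,0]],
    [0.1,[0,0,0],[0,0,0]],
    [0.1,[0,0,0],[0,0,0]],
    [0.1,[0,0,0],[0,0,0]],
    [0.1,[0,0,0],[0,0,0]],
    [0.1,[0,0,0],[0,0,0]],
    [0.1,[0,0,0],[0,0,0]],
    [0.1,[0,0,0],[0,0,0]]
  ],
  "force": 30
}}

```text
t: 6.0
tool_pos: [0.4999, -0.1455, 0.0718]
tool_rot: [2.007, 2.416, 0.0]
contact_force: [-0.5, 0.5, 5.1]
opening: 0.0175
grip_force: 29.5
```

Run:
```python
from h import *
p,m=st();np.savez("g.npz",p=p,m=m)
# arc: ball rel hinge (-42,0)->(0,42); rows in tool x (outward), z(down)
a=np.radians(np.linspace(0,90,17));x=-.042*np.cos(a);z=.042*np.sin(a)
print([[round(i/.05,3),0,round(-j/.05,3)] for i,j in zip(np.diff(x),np.diff(z))])
```

```text
t 6.0 p [ 0.4999 -0.1455  0.0718] yaw_y 10.55 z [ 9.e-04 -4.e-04 -1.e+00] F [-0.5  0.5  5.1] open 0.0175 grip 29.5 q [-0.43 -0.04  1.99  0.    1.19 -0.61]
[[np.float64(0.004), 0, np.float64(-0.082)], [np.float64(0.012), 0, np.float64(-0.082)], [np.float64(0.02), 0, np.float64(-0.08)], [np.float64(0.028), 0, np.float64(-0.078)], [np.float64(0.035), 0, np.float64(-0.075)], [np.float64(0.042), 0, np.float64(-0.071)], [np.float64(0.049), 0, np.float64(-0.066)], [np.float64(0.055), 0, np.float64(-0.061)], [np.float64(0.061), 0, np.float64(-0.055)], [np.float64(0.066), 0, np.float64(-0.049)], [np.float64(0.071), 0, np.float64(-0.042)], [np.float64(0.075), 0, np.float64(-0.035)], [np.float64(0.078), 0, np.float64(-0.028)], [np.float64(0.08), 0, np.float64(-0.02)], [np.float64(0.082), 0, np.float64(-0.012)], [np.float64(0.082), 0, np.float64(-0.004)]]
```

{"method": "play_rows", "body": {
  "series": [
    [0.1,[0.004,0,-0.082],[0,0,0]],
    [0.1,[0.012,0,-0.082],[0,0,0]],
    [0.1,[0.02,0,-0.08],[0,0,0]],
    [0.1,[0.028,0,-0.078],[0,0,0]],
    [0.1,[0.035,0,-0.075],[0,0,0]],
    [0.1,[0.042,0,-0.071],[0,0,0]],
    [0.1,[0,0,0],[0,0,0]]
  ]
}}

```text
t: 6.88
tool_pos: [0.4985, -0.1384, 0.0953]
tool_rot: [2.007, 2.416, 0.0]
contact_force: [0.2, -3.6, 3.4]
opening: 0.0177
grip_force: 29.5
```

Run:
```python
from h import *
p,m=st();z=np.load("g.npz");print((m.T@(p-z["p"])*1e3).round(1),"expect",(-42*np.cos(np.radians(33.75))+42).round(1),round(-42*np.sin(np.radians(33.75)),1))
d=imaging.get_image("wrist");cv2.imwrite("pics/w3.png",cv2.resize(d["color"][180:420,190:450],None,fx=2.4,fy=2.4))
```

```text
t 6.88 p [ 0.4985 -0.1384  0.0953] yaw_y 10.56 z [ 7.e-04 -4.e-04 -1.e+00] F [ 0.2 -3.6  3.4] open 0.0177 grip 29.5 q [-0.41 -0.08  1.98 -0.    1.24 -0.6 ]
[  7.3  -0.1 -23.5] expect 7.1 -23.3
```

View pics/w3.png

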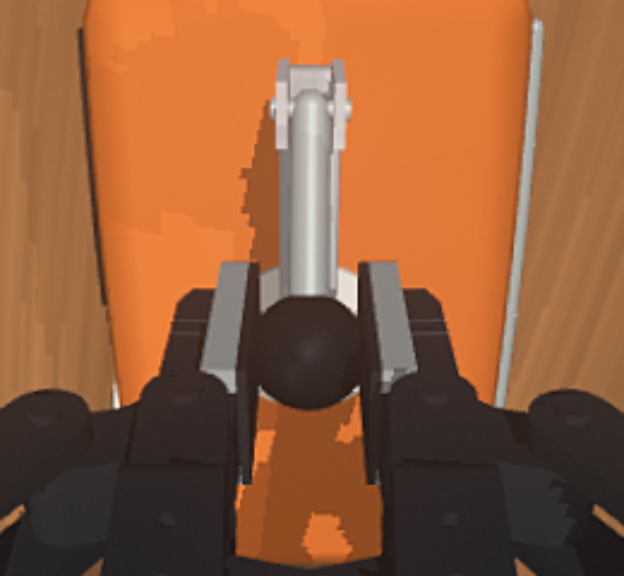

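The ball is centred between the pads and the handle is lifting off the arm. I'll continue the swing.

{"method": "play_rows", "body": {
  "series": [
    [0.1,[0.049,0,-0.066],[0,0,0]],
    [0.1,[0.055,0,-0.061],[0,0,0]],
    [0.1,[0.061,0,-0.055],[0,0,0]],
    [0.1,[0.066,0,-0.049],[0,0,0]],
    [0.1,[0.071,0,-0.042],[0,0,0]],
    [0.1,[0.075,0,-0.035],[0,0,0]],
    [0.1,[0.078,0,-0.028],[0,0,0]],
    [0.1,[0.08,0,-0.02],[0,0,0]]
  ]
}}

```text
t: 7.92
tool_pos: [0.4936, -0.1114, 0.1131]
tool_rot: [-2.008, -2.416, -0.002]
contact_force: [0.6, -1.2, 5.1]
opening: 0.018
grip_force: 29.7
```

{"method": "play_rows", "body": {
  "series": [
    [0.1,[0.082,0,-0.012],[0,0,0]],
    [0.1,[0.082,0,-0.004],[0,0,0]],
    [0.1,[0,0,0],[0,0,0]],
    [0.1,[0,0,0],[0,0,0]]
  ]
}}

```text
t: 8.43
tool_pos: [0.4919, -0.1027, 0.1137]
tool_rot: [-2.006, -2.415, -0.003]
contact_force: [-0.5, 0.3, 6.4]
opening: 0.0176
grip_force: 29.8
```

Run:
```python
from h import *
p,m=st();z=np.load("g.npz");print((m.T@(p-z["p"])*1e3).round(1));np.savez("u.npz",p=p,m=m)
d=imaging.get_image("wrist");cv2.imwrite("pics/w4.png",cv2.resize(d["color"][160:420,180:460],None,fx=2.2,fy=2.2))
# circle rows: tool x outward, tool y = world right of arm => clockwise from above: +y(tool)
t=np.radians(np.arange(0,361,15));x=.065*np.cos(t);y=.065*np.sin(t)
print(m.round(3))
r=np.c_[np.diff(x),np.diff(y)]/.05
for k in(0,8,16):print(r[k:k+8].round(3).tolist())
```

```text
t 8.43 p [ 0.4919 -0.1027  0.1137] yaw_y 10.57 z [ 1.0e-04  2.5e-03 -1.0e+00] F [-0.5  0.3  6.4] open 0.0176 grip 29.8 q [-0.36 -0.14  2.    0.    1.28 -0.54]
[ 43.7  -0.  -41.9]
[[-0.183  0.983  0.   ]
 [ 0.983  0.183  0.003]
 [ 0.002  0.001 -1.   ]]
[[-0.044, 0.336], [-0.13, 0.314], [-0.207, 0.269], [-0.269, 0.207], [-0.314, 0.13], [-0.336, 0.044], [-0.336, -0.044], [-0.314, -0.13]]
[[-0.269, -0.207], [-0.207, -0.269], [-0.13, -0.314], [-0.044, -0.336], [0.044, -0.336], [0.13, -0.314], [0.207, -0.269], [0.269, -0.207]]
[[0.314, -0.13], [0.336, -0.044], [0.336, 0.044], [0.314, 0.13], [0.269, 0.207], [0.207, 0.269], [0.13, 0.314], [0.044, 0.336]]
```

View pics/w4.png

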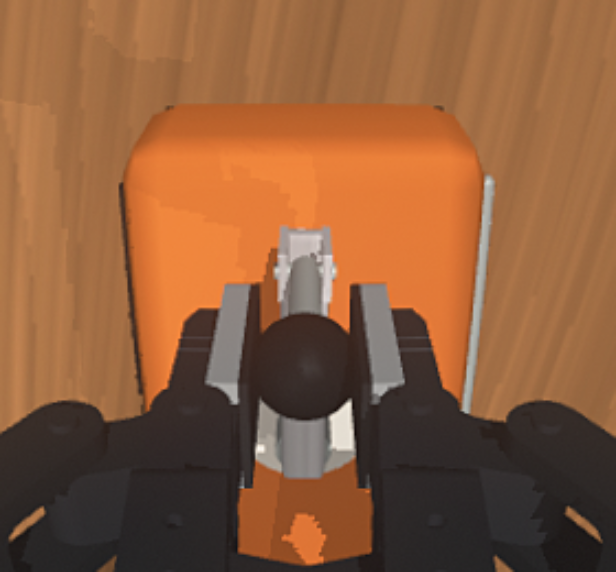

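The stem now stands nearly vertical under the ball, with the hinge pin at crop (307,268). I'll crank clockwise, which is tool +y first.

{"method": "play_rows", "body": {
  "series": [
    [0.1,[-0.064,0.336,0],[0,0,0]],
    [0.1,[-0.13,0.314,0],[0,0,0]],
    [0.1,[-0.207,0.269,0],[0,0,0]],
    [0.1,[-0.269,0.207,0],[0,0,0]],
    [0.1,[-0.314,0.13,0],[0,0,0]],
    [0.1,[-0.336,0.044,0],[0,0,0]],
    [0.1,[0,0,0],[0,0,0]]
  ]
}}

```text
t: 9.35
tool_pos: [0.5683, -0.1569, 0.1138]
tool_rot: [-2.008, -2.415, -0.003]
contact_force: [-0.0, 0.2, 6.6]
opening: 0.0176
grip_force: 29.7
```

```bash
cat >> h.py <<'E'
def pol():
    p,m=st();c=np.array([.5045,-.1678,0]);e=p-c;yd=np.radians(10.57)
    u=np.array([-np.sin(yd),np.cos(yd)]);v=np.array([np.cos(yd),np.sin(yd)]);a,b=e[:2]@u,e[:2]@v
    print("crank deg",np.degrees(np.arctan2(b,a)).round(2),"r mm",(np.hypot(a,b)*1e3).round(1),"xy",(a*1e3).round(1),(b*1e3).round(1))
E
python3 -c "
from h import *
pol()"
```

```text
t 9.35 p [ 0.5683 -0.1569  0.1138] yaw_y 10.5 z [ 5.0e-04  1.8e-03 -1.0e+00] F [-0.   0.2  6.6] open 0.0176 grip 29.7 q [-0.4   0.07  1.8   0.    1.27 -0.58]
crank deg 90.84 r mm 64.7 xy -1.0 64.7
```

{"method": "play_rows", "body": {
  "series": [
    [0.1,[-0.336,-0.044,0],[0,0,0]],
    [0.1,[-0.314,-0.13,0],[0,0,0]],
    [0.1,[-0.269,-0.207,0],[0,0,0]],
    [0.1,[-0.207,-0.269,0],[0,0,0]],
    [0.1,[-0.13,-0.314,0],[0,0,0]],
    [0.1,[-0.044,-0.336,0],[0,0,0]],
    [0.1,[0,0,0],[0,0,0]]
  ]
}}

```text
t: 10.22
tool_pos: [0.5153, -0.2321, 0.1138]
tool_rot: [-2.008, -2.414, -0.003]
contact_force: [0.5, -0.8, 6.0]
opening: 0.0178
grip_force: 29.7
```

```bash
python3 -c "
from h import *
pol()"
```

```text
t 10.22 p [ 0.5153 -0.2321  0.1138] yaw_y 10.5 z [ 1.e-04  2.e-03 -1.e+00] F [ 0.5 -0.8  6. ] open 0.0178 grip 29.7 q [-0.56  0.01  1.86  0.    1.27 -0.74]
crank deg -178.93 r mm 65.2 xy -65.2 -1.2
```

{"method": "play_rows", "body": {
  "series": [
    [0.1,[0.044,-0.316,0],[0,0,0]],
    [0.1,[0.13,-0.314,0],[0,0,0]],
    [0.1,[0.207,-0.269,0],[0,0,0]],
    [0.1,[0.269,-0.207,0],[0,0,0]],
    [0.1,[0.314,-0.13,0],[0,0,0]],
    [0.1,[0.336,-0.044,0],[0,0,0]],
    [0.1,[0,0,0],[0,0,0]]
  ]
}}

```text
t: 11.1
tool_pos: [0.4406, -0.179, 0.1137]
tool_rot: [-2.006, -2.417, -0.003]
contact_force: [-0.6, 0.6, 6.9]
opening: 0.0177
grip_force: 29.7
```

```bash
python3 -c "
from h import *
pol()"
```

```text
t 11.1 p [ 0.4406 -0.179   0.1137] yaw_y 10.61 z [ 4.0e-04  1.8e-03 -1.0e+00] F [-0.6  0.6  6.9] open 0.0177 grip 29.7 q [-0.54 -0.21  2.06  0.    1.29 -0.73]
crank deg -89.37 r mm 64.9 xy 0.7 -64.9
```

{"method": "play_rows", "body": {
  "series": [
    [0.1,[0.336,0.044,0],[0,0,0]],
    [0.1,[0.314,0.13,0],[0,0,0]],
    [0.1,[0.269,0.207,0],[0,0,0]],
    [0.1,[0.207,0.269,0],[0,0,0]],
    [0.1,[0.13,0.314,0],[0,0,0]],
    [0.1,[0.044,0.336,0],[0,0,0]],
    [0.1,[0,0,0],[0,0,0]],
    [0.1,[0,0,0],[0,0,0]]
  ]
}}

```text
t: 12.1
tool_pos: [0.493, -0.1038, 0.1137]
tool_rot: [-2.006, -2.416, -0.002]
contact_force: [-0.9, 0.3, 6.6]
opening: 0.0179
grip_force: 29.8
```

Run:
```python
from h import *
pol();p,m=st();z=np.load("u.npz");g=np.load("g.npz")
print("vs upright start",(m.T@(p-z["p"])*1e3).round(1),"vs grasp",(g["m"].T@(p-g["p"])*1e3).round(1))
d=imaging.get_image("wrist");cv2.imwrite("pics/w5.png",cv2.resize(d["color"][160:420,180:460],None,fx=2.2,fy=2.2))
```

```text
t 12.1 p [ 0.493  -0.1038  0.1137] yaw_y 10.58 z [ 1.0e-04  1.9e-03 -1.0e+00] F [-0.9  0.3  6.6] open 0.0179 grip 29.8 q [-0.36 -0.14  2.    0.    1.28 -0.54]
crank deg 0.36 r mm 65.0 xy 65.0 0.4
t 12.1 p [ 0.493  -0.1038  0.1137] yaw_y 10.58 z [ 1.0e-04  1.9e-03 -1.0e+00] F [-0.9  0.3  6.6] open 0.0179 grip 29.8 q [-0.36 -0.14  2.    0.    1.28 -0.54]
vs upright start [-1.3  0.9  0. ] vs grasp [ 42.2   0.9 -42. ]
```

View pics/w5.png

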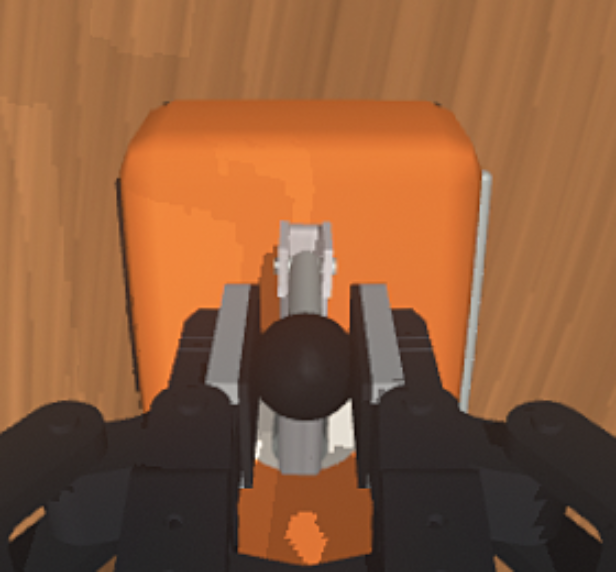

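The picture matches the start view, with the crank about 0.8° past one full turn. I'll fold down in reverse and take that 0.9 mm back.

{"method": "play_rows", "body": {
  "series": [
    [0.1,[-0.082,-0.018,0.004],[0,0,0]],
    [0.1,[-0.082,0,0.012],[0,0,0]],
    [0.1,[-0.08,0,0.02],[0,0,0]],
    [0.1,[-0.078,0,0.028],[0,0,0]],
    [0.1,[-0.075,0,0.035],[0,0,0]],
    [0.1,[-0.071,0,0.042],[0,0,0]],
    [0.1,[-0.066,0,0.049],[0,0,0]],
    [0.1,[-0.061,0,0.055],[0,0,0]]
  ]
}}

```text
t: 13.15
tool_pos: [0.4974, -0.1344, 0.1006]
tool_rot: [-2.008, -2.416, 0.0]
contact_force: [1.6, -2.2, 3.1]
opening: 0.018
grip_force: 29.5
```

{"method": "play_rows", "body": {
  "series": [
    [0.1,[-0.055,0,0.061],[0,0,0]],
    [0.1,[-0.049,0,0.066],[0,0,0]],
    [0.1,[-0.042,0,0.071],[0,0,0]],
    [0.1,[-0.035,0,0.075],[0,0,0]],
    [0.1,[-0.028,0,0.078],[0,0,0]],
    [0.1,[-0.02,0,0.08],[0,0,0]],
    [0.1,[-0.012,0,0.082],[0,0,0]],
    [0.1,[-0.004,0,0.082],[0,0,0]]
  ]
}}

```text
t: 14.15
tool_pos: [0.4996, -0.1457, 0.0712]
tool_rot: [-2.007, -2.415, -0.001]
contact_force: [-2.6, 5.5, 15.3]
opening: 0.0176
grip_force: 30.4
```

Run:
```python
from h import *
pol();p,m=st();g=np.load("g.npz")
print("vs grasp",(g["m"].T@(p-g["p"])*1e3).round(1))
```

```text
t 14.15 p [ 0.4996 -0.1457  0.0712] yaw_y 10.55 z [-7.0e-04  1.6e-03 -1.0e+00] F [-2.6  5.5 15.3] open 0.0176 grip 30.4 q [-0.43 -0.04  1.99  0.    1.2  -0.61]
crank deg -1.87 r mm 22.6 xy 22.6 -0.7
t 14.15 p [ 0.4996 -0.1457  0.0712] yaw_y 10.55 z [-7.0e-04  1.6e-03 -1.0e+00] F [-2.6  5.5 15.3] open 0.0176 grip 30.4 q [-0.43 -0.04  1.99  0.    1.2  -0.61]
vs grasp [-0.1 -0.3  0.6]
```

{"method": "play_rows", "body": {
  "series": [
    [0.1,[0,0.012,-0.004],[0,0,0]],
    [0.1,[0,0,0],[0,0,0]],
    [0.4,[0,0,0],[0,0,0]],
    [0.5,[0,0,0],[0,0,0]],
    [0.5,[0,0,0],[0,0,0]],
    [0.5,[0,0,0],[0,0,0]],
    [0.5,[0,0,0],[0,0,0]],
    [0.5,[0,0,0],[0,0,0]]
  ]
}}

```text
t: 15.15
tool_pos: [0.5004, -0.1463, 0.0715]
tool_rot: [2.008, 2.416, -0.0]
contact_force: [-0.8, -0.9, -0.1]
opening: 0.0431
grip_force: 0.0
```

{"method": "play_rows", "body": {
  "series": [
    [0.5,[0,0,-0.2],[0,0,0]],
    [0.5,[0,0,-0.4],[0,0,0]],
    [0.5,[0.04,0,-0.4],[0,0,0]],
    [0.5,[0.07,0,-0.3],[0,0,0]],
    [0.5,[0,0,-0.13],[0,0,0]],
    [0.5,[0,0,0],[0,0,0]],
    [0.5,[0,0,0],[0,0,0]]
  ]
}}

```text
t: 16.02
tool_pos: [0.4989, -0.1406, 0.1421]
tool_rot: [-2.007, -2.415, 0.001]
contact_force: [-0.9, 0.4, -1.3]
opening: 0.0428
grip_force: 0.0
```

Run:
```python
from h import *
p,m=st();d=imaging.get_image("wrist");now=d["color"]
cv2.imwrite("pics/w6.png",cv2.resize(now[200:400,210:450],None,fx=3,fy=3))
b=cv2.imread("pics/w2.png");n=cv2.imread("pics/w6.png")
def feat(i):
    k=i.max(2)<75;k[:140]=0;k[270:]=0;k[:,:260]=0;k[:,400:]=0;ys,xs=np.nonzero(k)
    h=cv2.cvtColor(i,cv2.COLOR_BGR2HSV);s=(h[60:130,:,1]<90)&(h[60:130,:,2]>90);s[:,:270]=0;s[:,400:]=0
    return xs.mean(),ys.mean(),[np.nonzero(s[r])[0][[0,-1]].tolist() if s[r].any() else 0 for r in(0,30,60)]
print(feat(b),feat(n))
```

```text
t 16.02 p [ 0.4989 -0.1406  0.1421] yaw_y 10.55 z [-1.4e-03  6.0e-04 -1.0e+00] F [-0.9  0.4 -1.3] open 0.0428 grip 0.0 q [-0.42 -0.13  1.94 -0.    1.33 -0.6 ]
(np.float64(327.4408844765343), np.float64(202.07581227436822), [[298, 356], [298, 356], [299, 356]]) (np.float64(332.07979468035467), np.float64(203.4274381707886), [[304, 363], [303, 361], [302, 359]])
```

View pics/w6.png

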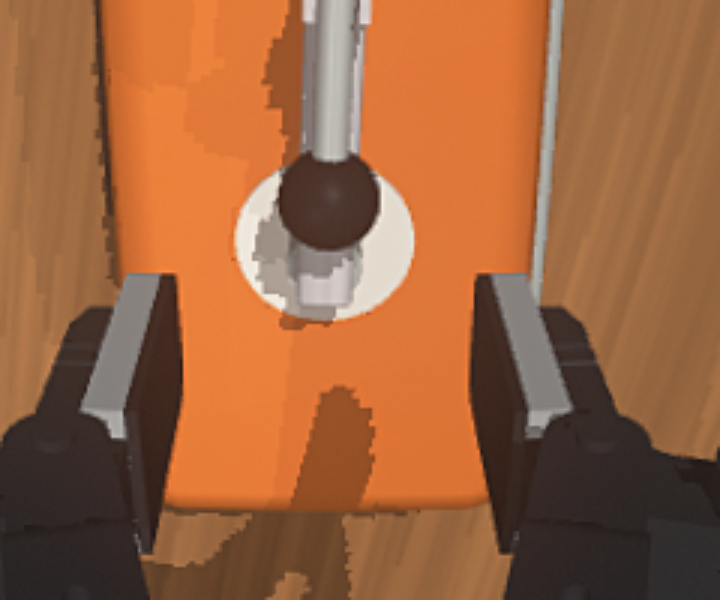

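The handle is folded, but the arm leans about 2.5° clockwise past the start: its centreline runs from (330,120) to (334,60) in the crop, and it was vertical before. I'll trim this with a brief re-centred squeeze.

{"method": "play_rows", "body": {
  "series": [
    [0.5,[-0.1,-0.016,0.3],[0,0,0]],
    [0.5,[0,0,0.4],[0,0,0]],
    [0.5,[0,0,0.4],[0,0,0]],
    [0.5,[0,0,0.2],[0,0,0]],
    [0.5,[0,0,0.08],[0,0,0]],
    [0.5,[0,0,0],[0,0,0]],
    [0.1,[0,0,0],[0,0,0]],
    [0.1,[0,0,0],[0,0,0]]
  ],
  "force": 20
}}

```text
t: 17.08
tool_pos: [0.5001, -0.1462, 0.0749]
tool_rot: [2.007, 2.415, 0.001]
contact_force: [0.5, -0.8, 1.7]
opening: 0.0181
grip_force: 19.5
```

{"method": "play_rows", "body": {
  "series": [
    [0.1,[0,0,0],[0,0,0]],
    [0.1,[0,0,0],[0,0,0]],
    [0.1,[0,0,0],[0,0,0]],
    [0.1,[0,0,0],[0,0,0]],
    [0.1,[0,0,0],[0,0,0]],
    [0.1,[0,0,0],[0,0,0]]
  ]
}}

```text
t: 17.82
tool_pos: [0.5001, -0.1461, 0.0746]
tool_rot: [2.007, 2.415, 0.001]
contact_force: [0.2, 0.2, 4.8]
opening: 0.018
grip_force: 19.8
```

```bash
python3 -c "
from h import *
pol()"
```

```text
t 17.82 p [ 0.5001 -0.1461  0.0746] yaw_y 10.55 z [ 1.3e-03 -5.0e-04 -1.0e+00] F [0.2 0.2 4.8] open 0.018 grip 19.8 q [-0.43 -0.04  1.98  0.    1.2  -0.61]
crank deg -0.98 r mm 22.1 xy 22.1 -0.4
```

{"method": "play_rows", "body": {
  "series": [
    [0.1,[0,-0.018,0],[0,0,0]],
    [0.1,[0,0,0],[0,0,0]],
    [0.1,[0,0,0],[0,0,0]],
    [0.5,[0,0,0],[0,0,0]],
    [0.5,[0,0,0],[0,0,0]],
    [0.5,[0,0,0],[0,0,0]],
    [0.5,[0,0,0],[0,0,0]],
    [0.5,[0,0,0],[0,0,0]]
  ]
}}

```text
t: 18.82
tool_pos: [0.4985, -0.146, 0.0739]
tool_rot: [-2.008, -2.416, 0.0]
contact_force: [-0.4, 0.5, -0.1]
opening: 0.0422
grip_force: 0.0
```

{"method": "play_rows", "body": {
  "series": [
    [0.5,[0,0,-0.2],[0,0,0]],
    [0.5,[0,0,-0.4],[0,0,0]],
    [0.5,[0.04,0.01,-0.4],[0,0,0]],
    [0.5,[0.06,0.01,-0.3],[0,0,0]],
    [0.5,[0,0,-0.06],[0,0,0]],
    [0.5,[0,0,0],[0,0,0]],
    [0.5,[0,0,0],[0,0,0]]
  ]
}}

```text
t: 19.7
tool_pos: [0.4981, -0.1407, 0.141]
tool_rot: [-2.007, -2.415, 0.001]
contact_force: [0.2, -0.2, -0.2]
opening: 0.0428
grip_force: 0.0
```

Run:
```python
from h import *
p,m=st();d=imaging.get_image("wrist");now=d["color"]
n=cv2.resize(now[200:400,210:450],None,fx=3,fy=3);cv2.imwrite("pics/w7.png",n)
for i in(cv2.imread("pics/w2.png"),n):
    k=i.max(2)<75;k[:140]=0;k[270:]=0;k[:,:260]=0;k[:,400:]=0;ys,xs=np.nonzero(k)
    h=cv2.cvtColor(i,cv2.COLOR_BGR2HSV);s=(h[...,1]<90)&(h[...,2]>90);s[:,:270]=0;s[:,400:]=0
    print(xs.mean().round(1),ys.mean().round(1),[np.nonzero(s[r])[0][[0,-1]].tolist() for r in(40,60,90,120)])
```

```text
t 19.7 p [ 0.4981 -0.1407  0.141 ] yaw_y 10.54 z [-1.6e-03  7.0e-04 -1.0e+00] F [ 0.2 -0.2 -0.2] open 0.0428 grip 0.0 q [-0.42 -0.13  1.95 -0.    1.33 -0.6 ]
327.4 202.1 [[298, 356], [298, 356], [298, 356], [299, 356]]
326.3 204.5 [[295, 354], [295, 354], [296, 355], [297, 355]]
```

The arm is back within about 1° of where it started and the handle is flat. I'll retreat and hand in.

{"method": "play_rows", "body": {
  "series": [
    [0.5,[0,0,-0.5],[0,0,0]],
    [0.5,[0,0,-0.8],[0,0,0]],
    [0.5,[0,0,-0.5],[0,0,0]],
    [0.5,[0,0,0],[0,0,0]],
    [0.5,[0,0,0],[0,0,0]],
    [0.5,[0,0,0],[0,0,0]]
  ]
}}

```text
t: 20.5
tool_pos: [0.4978, -0.1406, 0.2298]
tool_rot: [-2.006, -2.414, 0.002]
contact_force: [0.5, -0.7, -0.3]
opening: 0.0427
grip_force: 0.0
```

```bash
python3 -c "
from h import *
st();print(ctrl.finish_job())"
```

```text
t 20.5 p [ 0.4978 -0.1406  0.2298] yaw_y 10.54 z [-0.0033  0.0014 -1.    ] F [ 0.5 -0.7 -0.3] open 0.0427 grip 0.0 q [-0.42 -0.21  1.86 -0.    1.49 -0.6 ]
the job is handed in; nothing more can be done
None
```

I swung the orange radio's handle upright, wound the crank one full clockwise turn, folded the handle flat and let go. The arm ended within about 1° of its start after a small re-grip to trim a 2.5° overshoot. The gripper stayed clear of the charger and bowl, and the job was handed in at 20.5 s (no verdict was returned).

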